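Vent the vacuum canister and hold its sprung lid at the mark

TASK

The steel canister is kept under vacuum by the grey bottle fixed next to it: first, with the lid still shut, press the bottle's blue vent cap fully down and let it spring back up. Then raise the canister's spring-hinged lid, which has a black knob to grip, until the white strip on the lid's edge lines up with the red mark arm beside it, and finish while still holding the lid steady there with the gripper, so that the canister can air. Leave the red arm as it is set, and do not disturb the plate, bowl, turner or tenderizer.

Things in the scene. Friction and masses are not known exactly. Their poses are not given: they have to be found in the camera images.
- canister: Stainless steel canister fixed to the counter: upright cylinder 120 mm in diameter and 120 mm high; hinge bracket at its back, 180 mm wide along y, 102 to 132 mm up. Origin: centre of the underside; x axis points level from the front to the hinge, y along the hinge axis, z up. Place and yaw vary.
- lid (a joint): Angle of the canister's lid, rad: 0 shut (level), growing as its front edge rises; stop at 1.35. Steel disc, diameter 124 mm, 10 mm thick, top 131 mm above the counter when shut. A spring shuts it: 0.23 N m at 0 plus 0.45 N m per rad, 4 to 7 N at the knob with its weight; it snaps shut if let go. A white strip 75 x 7 x 8 mm runs forward from the hinge along the lid's edge, 66 mm to canister +y.
- lid_hinge (a point): Point on the lid's hinge axis, in the canister's middle plane: 68 mm behind the canister's axis (canister +x), 126 mm above the counter. Its x axis turns with the lid.
- lid_knob (a point): Centre of the lid's black knob: a barrel 24 mm in diameter, 30 mm long, flat ends, lying along the hinge axis on a 12 mm stem. 105 mm in front of the hinge axis and 37 mm above it in the lid's frame (163 mm above the counter, 32 mm above the lid, when shut). Pinched from above on its flat ends it can turn between the fingers. Axes turn with the lid: x towards the hinge, y along its axis.
- mark (a joint): Angle to which the red mark arm is set, rad, on the same scale and axis as the lid's angle (0 level, growing as it points upward): the lid is at the mark when both angles agree. 0.40 to 0.90; stiff, to be left as set.
- mark_tip (a point): Point near the free end of the red mark arm, 70 mm from the hinge axis, 78 mm to canister +y. The arm is a bar 72 x 6 x 8 mm that pivots on the hinge axis line and points to the canister's front; its x axis points from tip to pivot.
- bottle: Grey plastic vacuum bottle fixed to the counter (linked to the canister beneath it), 72 mm in diameter on an 84 mm foot, 132 mm high to its neck, without the cap. Origin: centre of the underside, z up.
- vent (a joint): How far the blue vent cap is pressed down, m: 0 up, 0.010 fully down. The spring takes about 2.7 N to start and 8 N fully down, and returns it.
- vent_top (a point): Centre of the top face of the blue round vent cap, 40 mm in diameter and 14 mm thick, on the bottle; 158 mm above the counter when up. It moves straight down when pressed.
- plate: White melamine side plate, 170 mm in diameter, 18 mm high, loose. Origin: centre of the underside. Not to be disturbed.
- pinch_bowl: Small orange silicone bowl, 72 mm in diameter, 32 mm high, loose. Origin: centre of the underside. Not to be disturbed.
- turner: Black plastic turner lying flat, 300 mm long along its x axis, loose. Not to be disturbed.
- tenderizer: Cast aluminium meat tenderizer lying down, about 200 mm long along its x axis, 64 mm wide and 36 mm high at the head, loose. Not to be disturbed.
There are look-alikes about, which are no part of the job. There is more than one size of the bottle; the job needs the smallest. Leave any green look-alike of the canister alone.

How it is judged:
On the way, in this order (a step that is already met when the one before it is completed fails the run):
1. the vent cap is pressed fully down (more than 7.5 of 10 mm) while the lid is shut (value of joint vent above 0.0075 m and value of joint lid below 0.05 rad), for 0.05 s.
2. the vent cap has sprung back up, the lid still shut (value of joint vent below 0.002 m and value of joint lid below 0.05 rad), for 0.1 s.
3. the lid is held by the gripper at the red mark, within 0.10 rad (angle between the x axis of lid_knob and the x axis of mark_tip, either way round below 0.1 rad and value of joint lid above 0.25 rad and contact force between lid and the fingers above 1 N and contact force between lid and plate below 0.1 N and contact force between lid and pinch_bowl below 0.1 N and contact force between lid and turner below 0.1 N and contact force between lid and tenderizer below 0.1 N), for 0.5 s.
At the end, for the whole second after the job is handed in: The lid stands within 0.10 rad of the red mark arm's angle, still (under 0.06 rad/s), carried by the gripper's fingers (contact over 1 N) and by no other object, and the vent cap is back up (within 2 mm) (all of step 3 and velocity of joint lid between -0.06 and 0.06 rad/s and value of joint vent below 0.002 m); the arm keeps its last pose, push and grip.
It fails at once if the red mark arm was shifted (its tip by over 8 mm) (distance of mark_tip from where it was at the start of the episode above 0.008 m).
It fails at once if the plate was disturbed (moved over 20 mm) (distance of plate from where it was at the start of the episode above 0.02 m).
It fails at once if the pinch bowl was disturbed (moved over 20 mm) (distance of pinch_bowl from where it was at the start of the episode above 0.02 m).
It fails at once if the turner was disturbed (moved over 20 mm) (distance of turner from where it was at the start of the episode above 0.02 m).
It fails at once if the tenderizer was disturbed (moved over 20 mm) (distance of tenderizer from where it was at the start of the episode above 0.02 m).
It also fails if it takes over 43 s, if anything falls off the work surface, if the arm or the gripper's body presses on something with over 40 N, if the wrist force passes 120 N, or if a joint passes its speed limit or range.

ROBOT

A 6-joint arm with a two-finger parallel gripper is mounted at the origin on the work surface. World frame = base frame: x ahead of the robot, y to its left, z up, the work surface at z = 0. Lengths are in m, angles in rad, forces in N, time in s.
With the tool pointing down it reaches from about 0.35 to 0.95 m from the base axis. Payload 17.4 kg.
Tool frame: the origin (TCP) lies between the finger pads; the fingertips stand 14 mm ahead of it and the grasp point (between the pads) lies 5 mm behind it; z points along the fingers, y is the direction in which the jaws open and shut (so a half turn about z gives the same grasp; the last joint's range is limited). The gripper opens to 93 mm and grips with 3 to 60 N. Pads are 15 mm wide; open, the fingers measure 128 mm over their backs; the gripper's body (75 mm by 188 mm) begins 65 mm behind the grasp point.
Start: joints at [1.115, 0.116, 1.442, -0, 1.584, -0.038], TCP at [0.274, 0.617, 0.196] pointing down, gripper open.
Joint ranges: [-2.83, 2.83], [-0.83, 2.19], [0.07, 2.5], [-1.14, 4.28], [0.01, 3], [-2.97, 2.97]. Speed limits (rad/s): [1.89, 1.89, 2.22, 3.14, 3.14, 3.14].

INTERFACE

Orientations are given as a 3x3 rotation matrix whose columns are the frame's x, y, z axes.
In Python, from plant import observe, vision, job_done gives the robot as it stands.
- The arm moves only by the tool arm_command, never from a script. Its argument "deltas" is a list of rows, each a list of 5 numbers: the shift along the tool's x, y, z in units of 40 mm (1.0 is 40 mm), then the turn about the tool's z in degrees, then the finger opening in mm, from 0 to 93. In form: [[x, y, z, roll, claw], ...]. A call has exactly 8 rows; each row is the pose to reach, as a shift and turn from the pose measured when the call began, along the tool's axes at that moment; what a row does not reach only later rows make up. A row lasts 1/10 s, in which the tool goes at most 50 mm and 8.59 degrees, less where a joint would pass 70% of its speed; a pose out of reach is approached as far as the arm can. A call with a gripper value outside its range is refused whole. The fingers move at their own pace and stop on an object; the grip force is fixed at half the most. Time passes only in rows, so rows that repeat a pose let the fingers close, or fill a call up. It gives the time, the measured TCP pose, the force and the opening at its end, in the units of the state.
- observe(): the state, without advancing time (a new reading comes with each control period).
- vision.camera(name): name is "side" or "top"; returns the picture (420x560x3 uint8, red, green, blue); there is no depth.
- vision.calibration(name): a dict with "mtx" (3x3 intrinsics, pixels), "R" (3x3) and "t" (3): a world point X has camera coordinates R X + t. Camera axes: x right, y down, z forward; pixel columns grow to the right and rows downward; lengths in m; the calibration is good to about 2 mm. A picture is of the moment at which its call begins. calibration takes no time and is no camera call.
- job_done(): hands the job in, once; it reports no verdict.
The state is a dict: "time": time; "joint_positions": joint angles; "joint_velocities": joint speeds; "joint_torque": joint torques, N m; "position": TCP position; "eef_rot": TCP orientation; "wrist_force": force on the tool from outside, world axes, zero at the start; "ft_torque": the same for the moment, N m; "width": finger opening in m.
Only numpy, scipy, OpenCV 4.12 (cv2) and the standard library are available. Lean on these libraries where they do the work, as an engineer would, in place of code of your own. Each camera call takes 0.05 s, during which the arm holds its last target.

## Working session

There is one attempt and no reset: what is moved stays moved. The work goes in short steps, Python scripts to look and compute and a tool call to move; the robot and the scene stay as the last step left them, time stands still between calls to the robot, and variables do not carry over. Pictures are saved under pics/ and viewed, and the job is handed in when it is done.

Besides the shell and the picture viewer there is one more tool, called after "Emit:" as name(argument=value, ...) on one line, values as JSON. arm_command: Moves the arm, as the interface text tells. Its arguments: {"type":"object","properties":{"deltas":{"type":"array","items":{"type":"array","items":{"type":"number"}}}},"required":["deltas"]}

```bash
mkdir -p pics; ls; python3 - <<'E'
from plant import observe, vision
import cv2,numpy as np
s=observe()
for k,v in s.items(): print(k,np.round(v,3).tolist())
for n in("side","top"):
    im=vision.camera(n); cv2.imwrite(f"pics/{n}0.png",im[:,:,::-1]); np.save(f"pics/{n}0.npy",im)
    c=vision.calibration(n); print(n,{k:np.round(v,4).tolist() for k,v in c.items()}, "cam pos",-np.array(c["R"]).T@c["t"])
E
```

```text
pics
time 0.0
joint_positions [1.115, 0.116, 1.442, -0.0, 1.584, -0.038]
joint_velocities [-0.0, -0.0, -0.002, 0.0, -0.0, 0.001]
joint_torque [-0.0, -72.123, -62.263, 0.078, 0.023, -0.0]
position [0.274, 0.617, 0.195]
eef_rot [[-0.914, 0.406, -0.0], [0.406, 0.914, -0.001], [0.0, -0.001, -1.0]]
wrist_force [0.421, -0.136, 0.958]
ft_torque [0.008, 0.004, -0.045]
width 0.093
side {'mtx': [[509.2307, 0.0, 287.1874], [0.0, 509.2307, 206.344], [0.0, 0.0, 1.0]], 'R': [[0.8541, -0.5201, -0.0082], [-0.3409, -0.5479, -0.7639], [0.3928, 0.6552, -0.6452]], 't': [-0.4918, 0.2828, 1.0796]} cam pos [ 0.09238849 -0.80823959  0.90858386]
top {'mtx': [[416.2639, 0.0, 279.9645], [0.0, 416.2639, 215.6136], [0.0, 0.0, 1.0]], 'R': [[0.0164, -0.9998, 0.0094], [-0.9888, -0.0176, -0.1485], [0.1486, -0.0068, -0.9889]], 't': [-0.0053, 0.592, 1.2611]} cam pos [0.39803141 0.01367492 1.33500869]
```

View pics/side0.png

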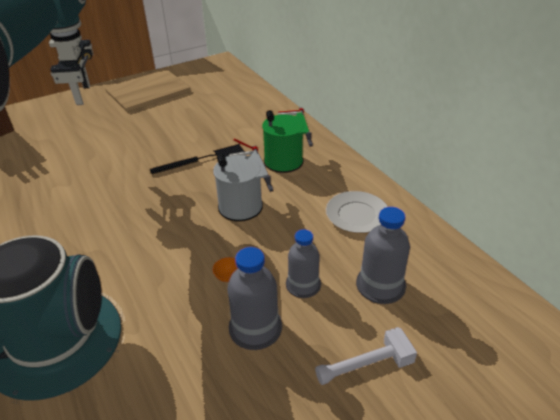

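View pics/top0.png

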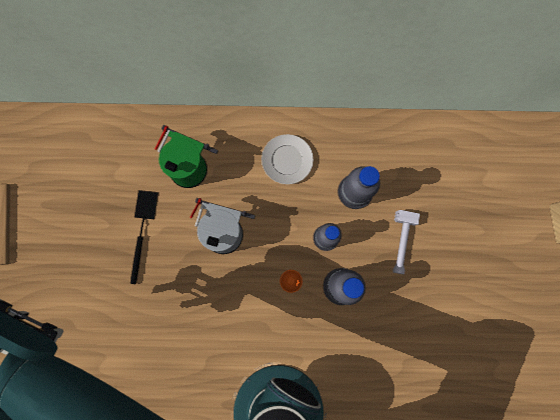

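The steel canister is at side (240,187) and top (220,230), with its knob at top (213,241). The red arm is near top (197,208). The smallest bottle's cap is at side (304,237) and top (332,233). I'll zoom in on these.

```bash
python3 - <<'E'
import cv2,numpy as np
s=np.load("pics/side0.npy");t=np.load("pics/top0.npy")
a=cv2.resize(s[130:225,195:290],(570,570),interpolation=cv2.INTER_CUBIC)
b=cv2.resize(t[190:260,180:260],(640,560),interpolation=cv2.INTER_CUBIC)
cv2.imwrite("pics/zs.png",a[:,:,::-1]);cv2.imwrite("pics/zt.png",b[:,:,::-1])
E
```

```text
(no output)
```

View pics/zs.png

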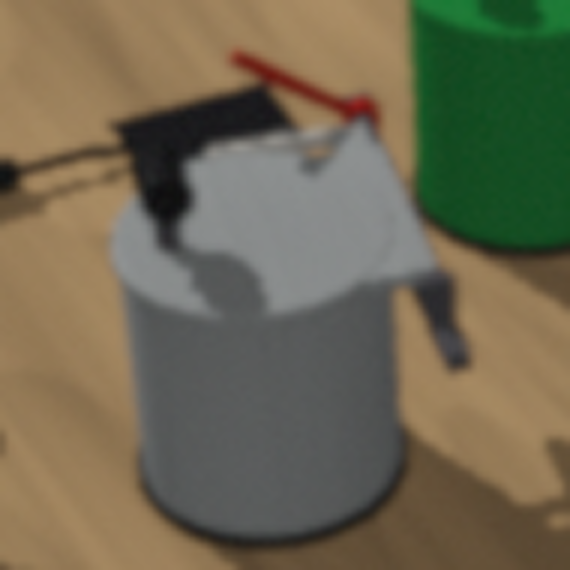

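View pics/zt.png

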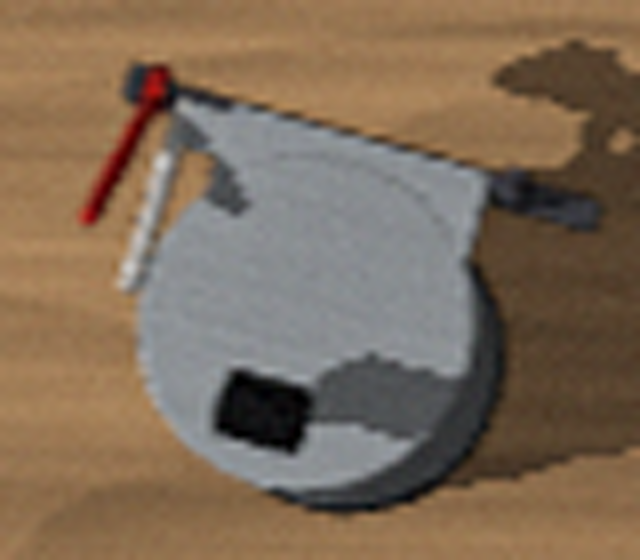

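```bash
cat > h.py <<'E'
import cv2,numpy as np
from plant import observe, vision
C={n:vision.calibration(n) for n in("side","top")}
def ray(n,uv):
    c=C[n];R=np.array(c["R"]);d=R.T@np.linalg.inv(np.array(c["mtx"]))@[uv[0],uv[1],1.]
    return -R.T@np.array(c["t"]),d/np.linalg.norm(d)
def plane(n,uv,z):
    o,d=ray(n,uv);return o+d*(z-o[2])/d[2]
def tri(a,b):
    o1,d1=ray("side",a);o2,d2=ray("top",b)
    s=np.linalg.lstsq(np.c_[d1,-d2],o2-o1,rcond=None)[0]
    p,q=o1+s[0]*d1,o2+s[1]*d2
    return (p+q)/2,np.linalg.norm(p-q)
def proj(n,X):
    c=C[n];p=np.array(c["mtx"])@(np.array(c["R"])@X+np.array(c["t"]));return p[:2]/p[2]
E
cat > m.py <<'E'
from h import *
s=np.load("pics/side0.npy");t=np.load("pics/top0.npy")
def blobs(im,f,box):
    h=cv2.cvtColor(im,cv2.COLOR_RGB2HSV).astype(int); m=f(h).astype(np.uint8)
    k=np.zeros_like(m);x0,y0,x1,y1=box;k[y0:y1,x0:x1]=1
    m=m*k
    cs=cv2.findContours(m,cv2.RETR_EXTERNAL,cv2.CHAIN_APPROX_NONE)[0]
    c=max(cs,key=len); mm=np.zeros_like(m);cv2.drawContours(mm,[c],-1,1,-1)
    M=cv2.moments(mm,True); ys,xs=np.nonzero(mm); return np.array([M['m10']/M['m00'],M['m01']/M['m00']]),np.c_[xs,ys].astype(np.float32)
blue=lambda h:(h[...,0]>105)&(h[...,0]<125)&(h[...,1]>180)&(h[...,2]>80)
red=lambda h:((h[...,0]<8)|(h[...,0]>172))&(h[...,1]>150)&(h[...,2]>60)
blk=lambda h:(h[...,2]<40)
white=lambda h:(h[...,2]>185)&(h[...,1]<40)
for n,im,bx in(("side",s,(290,225,320,250)),("top",t,(318,220,345,248))):
    c,p=blobs(im,blue,bx);print("cap",n,c,len(p),cv2.minEnclosingCircle(p),plane(n,c,.151 if n=='side' else .156))
ck,pk=blobs(t,blk,(204,232,222,250));r=cv2.minAreaRect(pk);print("knob top",ck,r)
bp=cv2.boxPoints(r);print(np.round([plane("top",q,.168) for q in bp],4).tolist(), plane("top",ck,.168))
for n,im,bx in(("side",s,(230,135,262,152)),("top",t,(188,196,206,220))):
    c,p=blobs(im,red,bx);print("red",n,c,len(p),cv2.minAreaRect(p),p[p[:,0].argmin()],p[p[:,0].argmax()],p[p[:,1].argmin()],p[p[:,1].argmax()])
cw,pw=blobs(t,white,(190,200,206,230));print("strip",cw,len(pw),p[0]); q=pw
v=cv2.fitLine(q,cv2.DIST_L2,0,.01,.01).ravel();print(v)
a,b=plane("top",v[2:]+4*v[:2],.13),plane("top",v[2:]-4*v[:2],.13);print("strip dir",a,b,np.degrees(np.arctan2(*(b-a)[[1,0]])))
E
python3 m.py
```

```text
cap side [303.49468085 237.09042553] 188 ((303.31146240234375, 237.32786560058594), 8.033316612243652) [ 0.53010216 -0.14498537  0.151     ]
cap top [331.94520548 232.21917808] 146 ((331.9285583496094, 232.2142791748047), 6.869875431060791) [ 0.52998525 -0.14339317  0.156     ]
knob top [212.4939759  241.06024096] ((212.58824157714844, 241.14707946777344), (10.914102554321289, 7.761139392852783), 14.03624439239502)
[[0.4905, 0.2106, 0.168], [0.5117, 0.2062, 0.168], [0.5048, 0.1762, 0.168], [0.4836, 0.1807, 0.168]] [0.49786409 0.19368144 0.168     ]
red side [245.64705882 144.37254902] 51 ((245.28770446777344, 144.6015625), (25.016979217529297, 3.8274312019348145), 19.440034866333008) [234. 139.] [257. 148.] [234. 139.] [252. 149.]
red top [195.36734694 207.40816327] 49 ((195.38525390625, 207.68130493164062), (2.661231517791748, 21.449525833129883), 25.201122283935547) [190. 216.] [200. 198.] [199. 198.] [190. 217.]
strip [195.66666667 222.66666667] 3 [199. 198.]
[  0.70710677  -0.70710677 195.66667    222.66667   ]
strip dir [0.56241896 0.24282686 0.13      ] [0.5455109  0.25850825 0.13      ] 137.1556065926849
```

```bash
cat >> m.py <<'E'
print("----")
yaw=np.radians(-13.1);ex=np.array([np.cos(yaw),np.sin(yaw),0]);ey=np.array([-ex[1],ex[0],0]);ez=np.array([0,0,1.])
# knob tri check
K=plane("top",ck,.168);K[2]=.163
H=K+.105*ex;H[2]=.126
print("H",H,"centre",H-.068*ex)
for nm,X in(("knob",K),("pivot",H+.078*ey),("strip front",H-.075*ex+.066*ey),("br -y",H-.09*ey)): print(nm,proj("side",X),proj("top",X))
for y in(.074,.078,.082):
  c,p=blobs(s,red,(230,135,254,152))
  P0=H+y*ey
  Q=[]
  for u in p:
    o,d=ray("side",u); X=o+d*((P0-o)@ey)/(d@ey); Q.append([-(X-H)@ex,(X-H)[2]])
  Q=np.array(Q,np.float32); v=cv2.fitLine(Q,cv2.DIST_L2,0,.001,.001).ravel()
  far=Q[np.argsort(-np.linalg.norm(Q,axis=1))[:3]]
  print(y,"line ang",np.arctan2(v[1],v[0]),"pt",v[2:],"ang of centroid from pivot",np.arctan2(v[3],v[2]),"far",far.tolist(),np.arctan2(far[:,1],far[:,0]))
for a in (234.,139.),(234.5,140.): print("tri tip",tri(a,(190.,216.8)), )
E
python3 m.py | sed -n '/----/,$p'
```

```text
----
H [0.60013156 0.16988306 0.126     ] centre [0.5339012  0.18529534 0.126     ]
knob [220.94788231 160.17347791] [212.76186858 241.21646352]
pivot [253.37920423 148.6685179 ] [198.57186929 201.39371303]
strip front [227.75839247 156.0513861 ] [195.57105604 226.8890672 ]
br -y [271.07285462 183.99629696] [253.78102798 215.14614546]
0.074 line ang 0.6694721 pt [0.02721036 0.02442745] ang of centroid from pivot 0.7315574 far [[0.052279286086559296, 0.04466085508465767], [0.052519358694553375, 0.041566114872694016], [0.049583226442337036, 0.04409915208816528]] [0.7069704  0.66950196 0.72692585]
0.078 line ang 0.6694721 pt [0.02634983 0.02177133] ang of centroid from pivot 0.69053835 far [[0.051506586372852325, 0.042075615376234055], [0.05174750089645386, 0.03897003456950188], [0.048801079392433167, 0.04151194542646408]] [0.68495995 0.6454698  0.7048631 ]
0.082 line ang 0.6694721 pt [0.02548931 0.0191152 ] ang of centroid from pivot 0.6434566 far [[0.050733886659145355, 0.03949037939310074], [0.05097564309835434, 0.03637395426630974], [0.048018936067819595, 0.03892473876476288]] [0.66142005 0.6197659  0.68117845]
tri tip (array([0.56700414, 0.2596748 , 0.16688657]), np.float64(0.0029242972109154667))
tri tip (array([0.5679965 , 0.26033623, 0.16295185]), np.float64(0.003842844840469376))
```

```bash
python3 - <<'E'
from h import *
for a,b in(((250,260),(353,288)),((391,217),(370,176)),((303.5,236),(332,232.2))): print(np.round(tri(a,b)[0],3),tri(a,b)[1])
s=observe();R=np.array(s["eef_rot"]);p=np.array(s["position"])
for X in([.53,-.144,.30],):print((R.T@(np.array(X)-p))/.04)
E
```

```text
[ 0.376 -0.193  0.207] 0.0022361042621416873
[ 0.682 -0.242  0.211] 0.0007935278352713196
[ 0.531 -0.144  0.153] 0.0003443442306396512
[-13.57147439 -14.78641074  -2.61326093]
```

Emit:
arm_command(deltas=[[0, 0, -1.2, -4, 40], [-0.4, -0.45, -2.2, -8, 20], [-1.2, -1.3, -2.6, -11, 0], [-2.0, -2.2, -2.6, -11, 0], [-2.8, -3.1, -2.6, -11, 0], [-3.6, -4.0, -2.6, -11, 0], [-4.4, -4.9, -2.6, -11, 0], [-5.2, -5.8, -2.6, -11, 0]])

```text
time: 0.9
position: [0.3698, 0.3186, 0.2989]
eef_rot: [[-0.975, 0.223, -0.001], [0.224, 0.975, -0.001], [0.0, -0.001, -1.0]]
wrist_force: [0.2, 0.6, 0.2]
width: 0.0333
```

```bash
cat > d.py <<'E'
import sys
from h import *
s=observe();R=np.array(s["eef_rot"]);p=np.array(s["position"])
X=np.array([float(v) for v in sys.argv[1:4]])
print("t",s["time"],"p",np.round(p,4),"w",s["width"],"F",np.round(s["wrist_force"],2),"yaw jaw",np.degrees(np.arctan2(R[1,1],R[0,1])),"R z",np.round(R[:,2],3))
print("delta units",np.round(R.T@(X-p)/.04,3),"q",np.round(s["joint_positions"],2))
E
python3 d.py .53 -.144 .30
```

```text
t 0.9 p [0.3698 0.3186 0.2989] w 0.033342561556748966 F [0.22 0.64 0.19] yaw jaw 77.08531448226275 R z [-0.001 -0.001 -1.   ]
delta units [ -6.488 -10.377  -0.019] q [ 0.66 -0.3   1.66 -0.    1.78 -0.69]
```

Emit:
arm_command(deltas=[[-0.65, -1.02, 0, 0, 0], [-1.3, -2.04, 0, 0, 0], [-1.95, -3.1, 0, 0, 0], [-2.6, -4.1, 0, 0, 0], [-3.25, -5.2, 0, 0, 0], [-3.9, -6.2, 0, 0, 0], [-4.55, -7.2, 0, 0, 0], [-5.2, -8.3, 0, 0, 0]])

```text
time: 1.7
position: [0.4982, -0.0525, 0.2991]
eef_rot: [[-0.975, 0.224, -0.0], [0.224, 0.975, -0.001], [0.0, -0.001, -1.0]]
wrist_force: [0.5, 0.7, -0.1]
width: 0.0004
```

```bash
python3 d.py .53 -.144 .20
```

```text
t 1.7 p [ 0.4982 -0.0525  0.2991] w 0.0003741012710899986 F [ 0.51  0.74 -0.12] yaw jaw 77.08144886308622 R z [-0.    -0.001 -1.   ]
delta units [-1.287 -2.05   2.479] q [-0.16 -0.27  1.64 -0.    1.77 -1.5 ]
```

Emit:
arm_command(deltas=[[-0.6, -1.0, 0, 0, 0], [-1.29, -2.05, 0, 0, 0], [-1.29, -2.05, 0.5, 0, 0], [-1.29, -2.05, 1.2, 0, 0], [-1.29, -2.05, 1.9, 0, 0], [-1.29, -2.05, 2.4, 0, 0], [-1.29, -2.05, 2.6, 0, 0], [-1.29, -2.05, 2.6, 0, 0]])

```text
time: 2.5
position: [0.5297, -0.1439, 0.1943]
eef_rot: [[-0.975, 0.224, -0.002], [0.224, 0.975, -0.0], [0.002, -0.001, -1.0]]
wrist_force: [0.0, 0.3, -0.3]
width: 0.0003
```

```bash
python3 d.py .53 -.144 .162; python3 - <<'E'
from h import *
o=[]
for n in("side","top"):
    im=vision.camera(n); p=proj(n,np.array([.53,-.144,.158])).astype(int); c=im[p[1]-50:p[1]+45,p[0]-45:p[0]+50]; o.append(cv2.resize(c,(400,400),interpolation=cv2.INTER_CUBIC))
cv2.imwrite("pics/cap1.png",np.hstack(o)[:,:,::-1])
E
```

```text
t 2.5 p [ 0.5297 -0.1439  0.1943] w 0.00028869702760646847 F [ 0.05  0.33 -0.3 ] yaw jaw 77.08498481081654 R z [-0.002 -0.    -1.   ]
delta units [-0.008 -0.001  0.808] q [-0.31 -0.16  1.71 -0.    1.59 -1.66]
```

View pics/cap1.png

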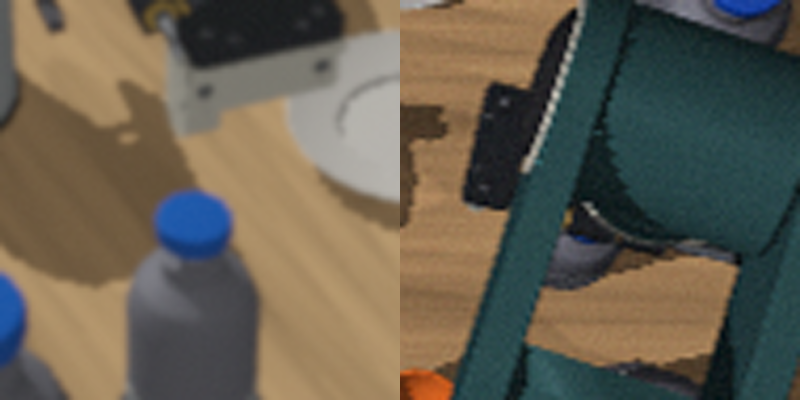

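```bash
python3 - <<'E'
from h import *
im=vision.camera("side"); s=observe(); R=np.array(s["eef_rot"]);p=np.array(s["position"])
print(p,[proj("side",p+R@[0,0,d]) for d in(.014,-.07)],proj("side",np.array([.53,-.144,.158])))
c=im[120:290,220:400].copy()
c=cv2.resize(c,(720,680),interpolation=cv2.INTER_CUBIC)
c=c[:600]
q=(proj("side",p+R@[0,0,.014])-[220,120])*4
cv2.circle(c,tuple(int(v) for v in q),4,(255,0,0),-1)
cv2.imwrite("pics/cap2.png",c[:,:,::-1])
E
```

```text
[ 0.53051066 -0.14413197  0.19649323] [array([303.63619169, 225.97763114]), array([304.09534369, 195.01435967])] [303.24659401 234.47001711]
```

View pics/cap2.png

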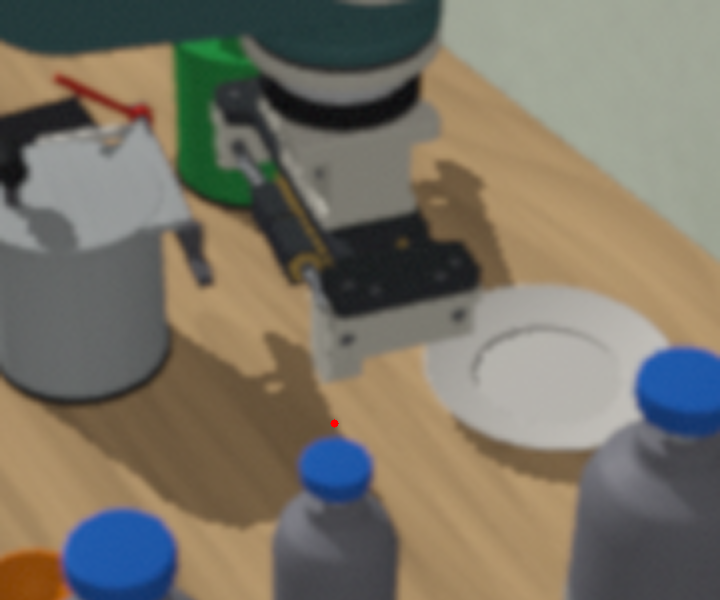

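```bash
python3 - <<'E'
from h import *
p=np.array([0.274,.617,.195]);R=np.array([[-.914,.406,0],[.406,.914,0],[0,0,-1]])
for y in(0,.0465,-.0465):
  print([np.round(proj("side",p+R@[0,y,d])) for d in(.014,-.005,-.07)])
s=np.load("pics/side0.npy");c=cv2.resize(s[30:125,40:125],(680,760),interpolation=cv2.INTER_CUBIC)[160:]
for y in(.0465,-.0465,0):
  q=(proj("side",p+R@[0,y,.014])-[40,50])*8;cv2.circle(c,tuple(int(v) for v in q),5,(255,0,0),-1)
cv2.imwrite("pics/g0.png",c[:,:,::-1])
E
```

```text
[array([ 87., 107.]), array([ 85., 101.]), array([79., 80.])]
[array([ 89., 100.]), array([88., 94.]), array([82., 73.])]
[array([ 84., 115.]), array([ 82., 109.]), array([76., 88.])]
```

View pics/g0.png

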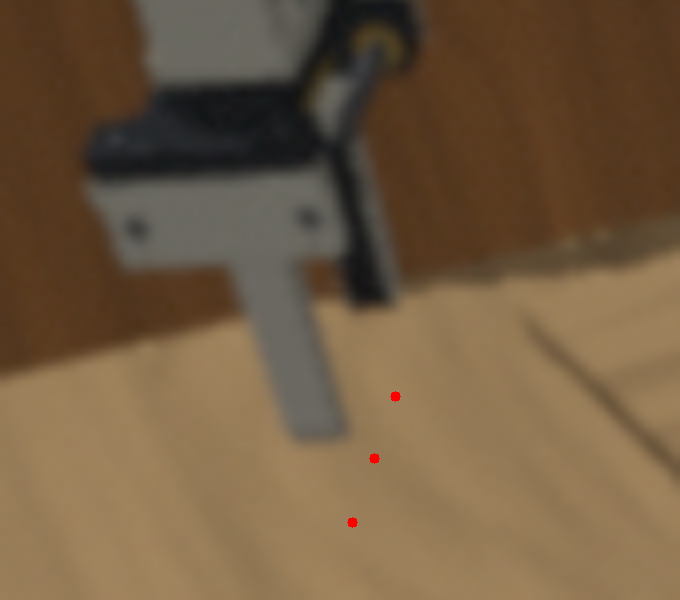

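The visible fingertips sit about 11 px above where the stated tip point projects, so I'll go by contact force. I'll descend slowly and watch it.

Emit:
arm_command(deltas=[[0, 0, 0.2, 0, 0], [0, 0, 0.4, 0, 0], [0, 0, 0.55, 0, 0], [0, 0, 0.65, 0, 0], [0, 0, 0.7, 0, 0], [0, 0, 0.7, 0, 0], [0, 0, 0.7, 0, 0], [0, 0, 0.7, 0, 0]])

```text
time: 3.45
position: [0.5306, -0.1442, 0.1688]
eef_rot: [[-0.975, 0.224, 0.001], [0.223, 0.975, -0.002], [-0.002, -0.001, -1.0]]
wrist_force: [0.1, 0.3, 0.9]
width: 0.0002
```

```bash
python3 d.py .53 -.144 .162; python3 - <<'E'
from h import *
im=vision.camera("side");c=cv2.resize(im[190:290,250:350],(600,600),interpolation=cv2.INTER_CUBIC)
cv2.imwrite("pics/cap3.png",c[:,:,::-1])
E
```

```text
t 3.45 p [ 0.5306 -0.1442  0.1688] w 0.00023732777313579872 F [0.11 0.28 0.87] yaw jaw 77.08528517312702 R z [ 0.001 -0.002 -1.   ]
delta units [0.017 0.002 0.17 ] q [-0.31 -0.15  1.75 -0.    1.54 -1.66]
```

View pics/cap3.png

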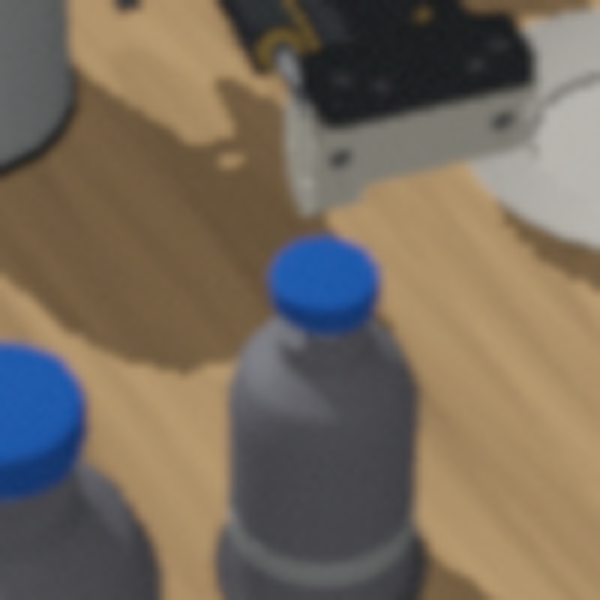

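```bash
python3 - <<'E'
from h import *
im=vision.camera("side");c=cv2.resize(im[140:250,250:370],(780,715),interpolation=cv2.INTER_LANCZOS4)[115:]
cv2.imwrite("pics/cap4.png",c[:,:,::-1])
im=vision.camera("top");c=cv2.resize(im[150:270,250:410],(800,600),interpolation=cv2.INTER_LANCZOS4)
cv2.imwrite("pics/cap5.png",c[:,:,::-1])
E
```

```text
(no output)
```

View pics/cap4.png

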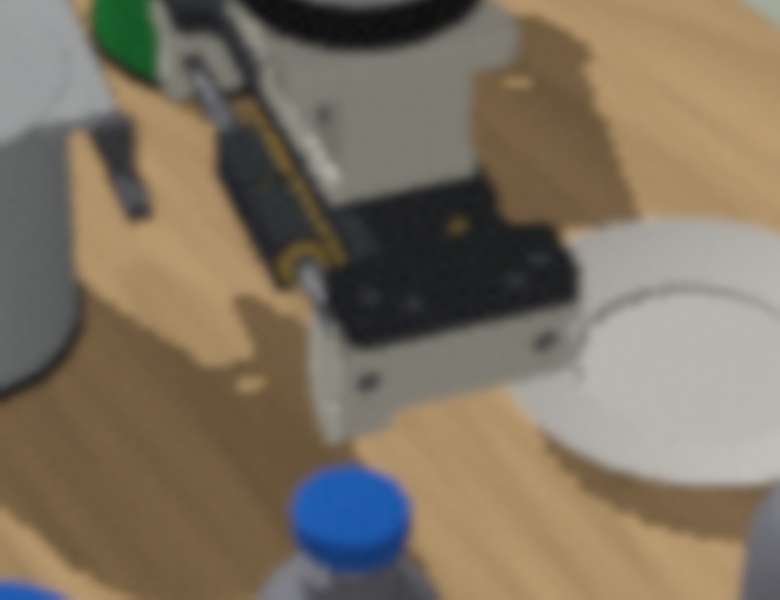

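View pics/cap5.png

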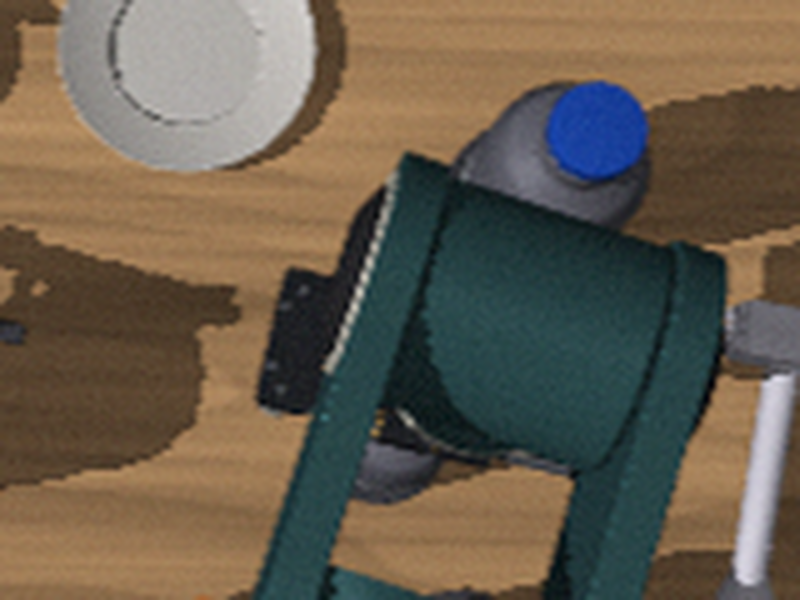

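```bash
python3 - <<'E'
from h import *
s=observe(); R=np.array(s["eef_rot"]);p=np.array(s["position"]);print(p,s["wrist_force"])
f=lambda n,x,y,z:np.round(proj(n,p+R@[x,y,z]),1)
for z in(-.07,-.1): print(z,"near plate corners",f("side",-.037,-.094,z),f("side",.037,-.094,z),"far top",f("top",-.037,.094,z),f("top",.037,.094,z))
print("tip",[f("side",x,0,.014) for x in(-.0075,.0075)])
E
```

```text
[ 0.5306067  -0.14417848  0.16869738] [-0.2567552   0.70608235 -0.06233912]
-0.07 near plate corners [338.7 231.3] [302.4 240. ] far top [305.1 206.9] [298.7 233.6]
-0.1 near plate corners [339.5 219.6] [302.6 228.3] far top [305.9 204.9] [299.3 232.4]
tip [array([306.8, 234.8]), array([300.2, 236.3])]
```

Emit:
arm_command(deltas=[[0, 0, 0.1, 0, 0], [0, 0, 0.18, 0, 0], [0, 0, 0.18, 0, 0], [0, 0, 0.18, 0, 0], [0, 0, 0.18, 0, 0], [0, 0, 0.18, 0, 0], [0, 0, 0.18, 0, 0], [0, 0, 0.18, 0, 0]])

```text
time: 4.4
position: [0.5306, -0.1442, 0.1615]
eef_rot: [[-0.975, 0.223, 0.001], [0.223, 0.975, -0.001], [-0.002, -0.001, -1.0]]
wrist_force: [0.9, 0.2, -0.1]
width: 0.0008
```

```bash
python3 d.py .53 -.144 .162
```

```text
t 4.4 p [ 0.5306 -0.1442  0.1615] w 0.000755897777418416 F [ 0.86  0.18 -0.13] yaw jaw 77.08808614750542 R z [ 0.001 -0.001 -1.   ]
delta units [ 0.016  0.001 -0.012] q [-0.31 -0.15  1.76 -0.    1.53 -1.66]
```

No contact at the stated tip height, so the real tips are higher, as the picture suggests. I'll keep descending in small steps.

Emit:
arm_command(deltas=[[0, 0, 0.1, 0, 0], [0, 0, 0.2, 0, 0], [0, 0, 0.28, 0, 0], [0, 0, 0.28, 0, 0], [0, 0, 0.28, 0, 0], [0, 0, 0.28, 0, 0], [0, 0, 0.28, 0, 0], [0, 0, 0.28, 0, 0]])

```text
time: 5.2
position: [0.5307, -0.1442, 0.1505]
eef_rot: [[-0.975, 0.223, 0.002], [0.223, 0.975, -0.002], [-0.002, -0.001, -1.0]]
wrist_force: [0.2, 0.6, -0.9]
width: 0.0001
```

```bash
python3 d.py .53 -.144 .162;python3 - <<'E'
from h import *
im=vision.camera("side");c=cv2.resize(im[190:270,260:350],(675,600),interpolation=cv2.INTER_CUBIC)
cv2.imwrite("pics/cap6.png",c[:,:,::-1])
E
```

```text
t 5.2 p [ 0.5307 -0.1442  0.1505] w 9.092774213642705e-05 F [ 0.22  0.65 -0.9 ] yaw jaw 77.08582774438258 R z [ 0.002 -0.002 -1.   ]
delta units [ 0.017  0.002 -0.288] q [-0.31 -0.14  1.77 -0.    1.51 -1.66]
```

View pics/cap6.png

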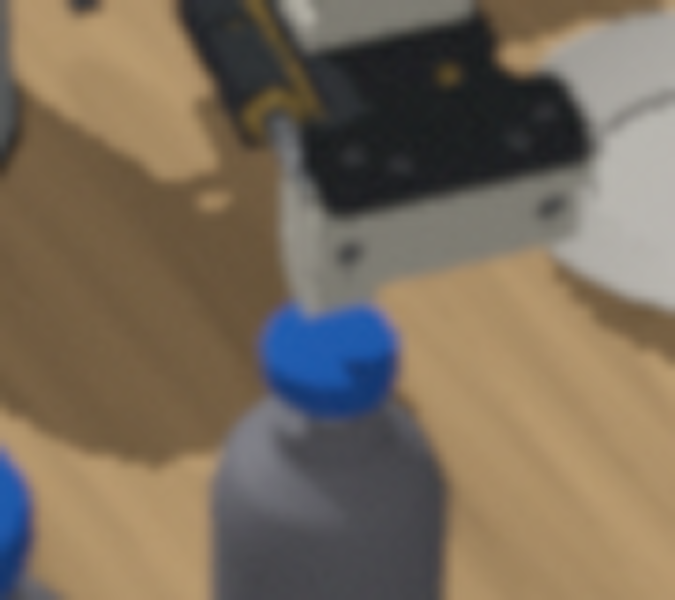

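The tip is at about side (303,232) and still some 3 px above the cap centre, so contact should come at TCP z ≈ 0.143.

Emit:
arm_command(deltas=[[0, 0, 0.1, 0, 0], [0, 0, 0.2, 0, 0], [0, 0, 0.26, 0, 0], [0, 0, 0.26, 0, 0], [0, 0, 0.26, 0, 0], [0, 0, 0.26, 0, 0], [0, 0, 0.26, 0, 0], [0, 0, 0.26, 0, 0]])

```text
time: 6.05
position: [0.5307, -0.1442, 0.1401]
eef_rot: [[-0.975, 0.224, 0.002], [0.223, 0.975, -0.002], [-0.002, -0.001, -1.0]]
wrist_force: [0.2, -0.2, -0.9]
width: 0.0006
```

```bash
python3 d.py .53 -.144 .162
```

```text
t 6.05 p [ 0.5307 -0.1442  0.1401] w 0.0005853531409572684 F [ 0.17 -0.24 -0.93] yaw jaw 77.08519426220734 R z [ 0.002 -0.002 -1.   ]
delta units [ 0.018  0.001 -0.547] q [-0.31 -0.14  1.78 -0.    1.49 -1.66]
```

Emit:
arm_command(deltas=[[0, 0, 0.1, 0, 0], [0, 0, 0.15, 0, 0], [0, 0, 0.15, 0, 0], [0, 0, 0.15, 0, 0], [0, 0, 0.15, 0, 0], [0, 0, 0.15, 0, 0], [0, 0, 0.15, 0, 0], [0, 0, 0.15, 0, 0]])

```text
time: 6.85
position: [0.5308, -0.1443, 0.1342]
eef_rot: [[-0.975, 0.223, 0.002], [0.223, 0.975, -0.002], [-0.002, -0.001, -1.0]]
wrist_force: [0.7, -0.2, 2.0]
width: 0.0008
```

```bash
python3 d.py .53 -.144 .162;python3 - <<'E'
from h import *
im=vision.camera("side");c=cv2.resize(im[190:270,260:350],(675,600),interpolation=cv2.INTER_CUBIC)
cv2.imwrite("pics/cap7.png",c[:,:,::-1])
E
```

```text
t 6.85 p [ 0.5308 -0.1443  0.1342] w 0.0008415591652234005 F [ 0.74 -0.2   1.96] yaw jaw 77.08827037393851 R z [ 0.002 -0.002 -1.   ]
delta units [ 0.019  0.001 -0.694] q [-0.31 -0.14  1.79 -0.    1.48 -1.66]
```

View pics/cap7.png

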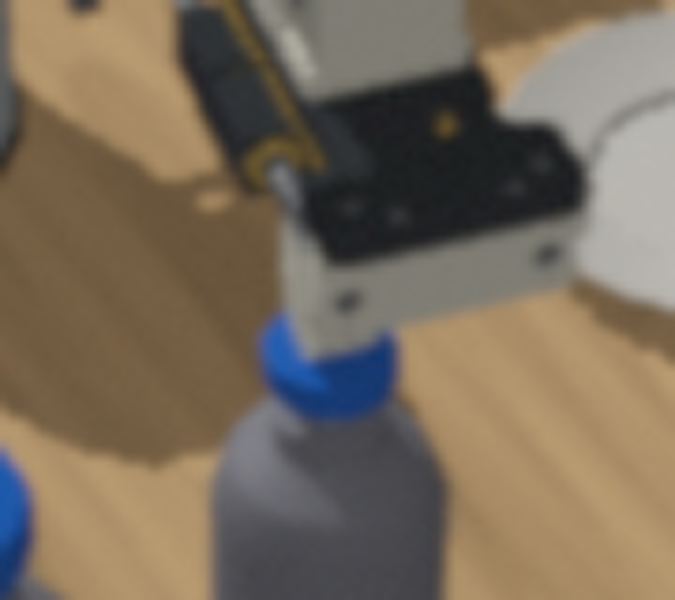

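Emit:
arm_command(deltas=[[0, 0, 0.1, 0, 0], [0, 0, 0.12, 0, 0], [0, 0, 0.12, 0, 0], [0, 0, 0.12, 0, 0], [0, 0, 0.12, 0, 0], [0, 0, 0.12, 0, 0], [0, 0, 0.12, 0, 0], [0, 0, 0.12, 0, 0]])

```text
time: 7.7
position: [0.5308, -0.1443, 0.1295]
eef_rot: [[-0.975, 0.223, 0.002], [0.223, 0.975, -0.002], [-0.002, -0.001, -1.0]]
wrist_force: [-1.0, -0.6, 5.2]
width: 0.0005
```

```bash
python3 d.py .53 -.144 .162
```

```text
t 7.7 p [ 0.5308 -0.1443  0.1295] w 0.0005390857045472487 F [-1.02 -0.57  5.2 ] yaw jaw 77.08833494890048 R z [ 0.002 -0.002 -1.   ]
delta units [ 0.02   0.001 -0.814] q [-0.31 -0.13  1.8  -0.    1.48 -1.66]
```

Emit:
arm_command(deltas=[[0, 0, 0.08, 0, 0], [0, 0, 0.12, 0, 0], [0, 0, 0.12, 0, 0], [0, 0, 0.12, 0, 0], [0, 0, 0.12, 0, 0], [0, 0, 0.12, 0, 0], [0, 0, 0.12, 0, 0], [0, 0, 0.12, 0, 0]])

```text
time: 8.5
position: [0.5309, -0.1443, 0.1251]
eef_rot: [[-0.975, 0.223, 0.002], [0.223, 0.975, -0.002], [-0.003, -0.001, -1.0]]
wrist_force: [-2.1, 0.6, 9.3]
width: 0.0003
```

```bash
python3 d.py .53 -.144 .162;python3 - <<'E'
from h import *
for i in range(3):
  im=vision.camera("side");print(observe()["wrist_force"])
c=cv2.resize(im[190:270,260:350],(675,600),interpolation=cv2.INTER_CUBIC)
cv2.imwrite("pics/cap8.png",c[:,:,::-1])
E
```

```text
t 8.5 p [ 0.5309 -0.1443  0.1251] w 0.0002800668632128235 F [-2.05  0.6   9.28] yaw jaw 77.0866328443759 R z [ 0.002 -0.002 -1.   ]
delta units [ 0.021  0.001 -0.922] q [-0.31 -0.13  1.8  -0.    1.47 -1.66]
[-1.91230348  0.29472899  8.85453778]
[-1.45691819  1.12766846  9.81100628]
[-3.00501121  0.1633773   8.77553319]
```

View pics/cap8.png

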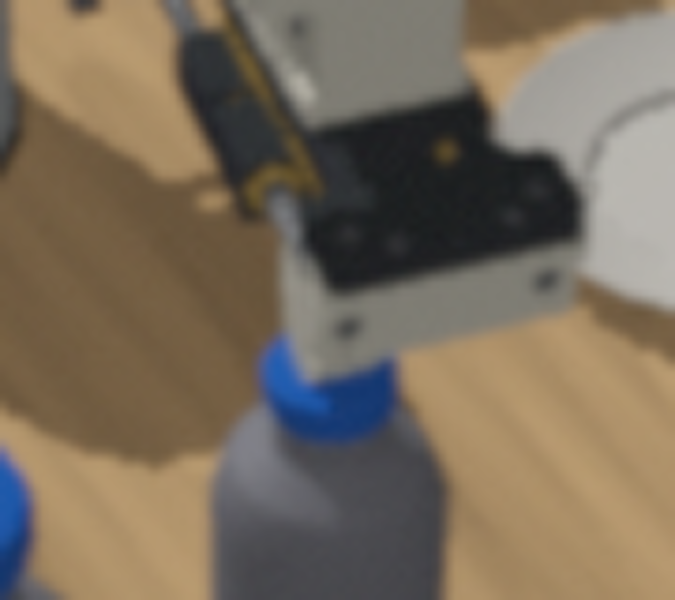

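Force is 9 N and the cap visibly sits about 3.6 px (~10 mm) lower, so it is fully pressed. Now I'll release it and move to the knob.

Emit:
arm_command(deltas=[[0, 0, -0.5, 0, 0], [0, 0, -1.2, 0, 0], [0, 0, -2.2, 0, 0], [0, 0, -3.2, 0, 20], [0, 0.8, -3.7, 0, 70], [0, 2.0, -3.7, 0, 70], [0, 3.2, -3.7, 0, 70], [0, 4.2, -3.7, 0, 70]])

```text
time: 9.45
position: [0.5681, 0.0218, 0.2725]
eef_rot: [[-0.975, 0.223, 0.002], [0.223, 0.975, -0.002], [-0.002, -0.001, -1.0]]
wrist_force: [0.9, -0.1, 0.3]
width: 0.0356
```

```bash
python3 d.py .498 .1935 .26;python3 - <<'E'
from h import *
im=vision.camera("side")
c=cv2.resize(im[100:275,200:380],(617,600),interpolation=cv2.INTER_CUBIC)
cv2.imwrite("pics/r1.png",c[:,:,::-1])
E
```

```text
t 9.45 p [0.5681 0.0218 0.2725] w 0.0355867853425967 F [ 0.87 -0.07  0.3 ] yaw jaw 77.09597865091233 R z [ 0.002 -0.002 -1.   ]
delta units [2.668 3.793 0.301] q [-0.01 -0.13  1.56 -0.    1.71 -1.35]
```

View pics/r1.png

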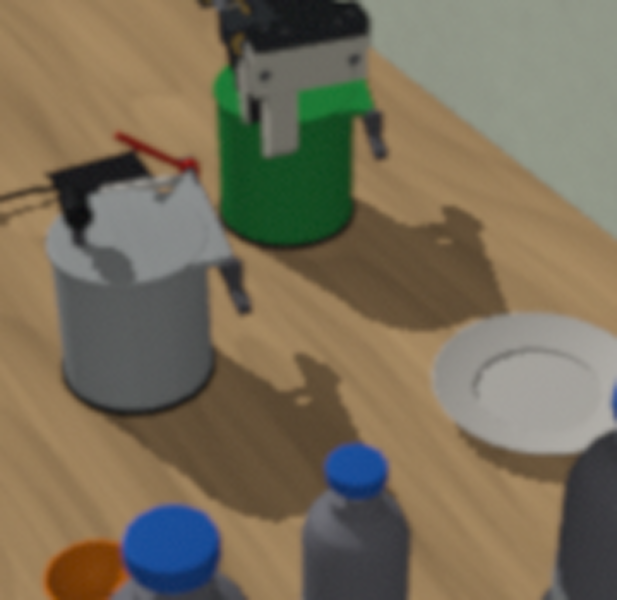

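The cap has sprung back to side (304,237). Next I'll move over the knob with the fingers open.

Emit:
arm_command(deltas=[[0.6, 0.9, 0, 0, 70], [1.3, 1.8, 0, 0, 70], [2.0, 2.8, 0, 0, 70], [2.67, 3.79, 0, 0, 70], [2.67, 3.79, 0.3, 0, 70], [2.67, 3.79, 0.8, 0, 70], [2.67, 3.79, 1.0, 0, 70], [2.67, 3.79, 1.0, 0, 70]])

```text
time: 10.3
position: [0.4979, 0.1968, 0.2304]
eef_rot: [[-0.975, 0.222, -0.001], [0.222, 0.975, -0.001], [0.001, -0.001, -1.0]]
wrist_force: [-0.6, -0.4, 0.4]
width: 0.0701
```

```bash
python3 d.py .498 .1935 .26;python3 - <<'E'
from h import *
im=vision.camera("side");s=observe();R=np.array(s["eef_rot"]);p=np.array(s["position"])
for y in(-.035,.035): print([np.round(proj("side",p+R@[0,y,d]),1) for d in(.014,-.0237)])
print("knob",proj("side",np.array([.498,.1935,.163])))
np.save("pics/k1.npy",im)
c=cv2.resize(im[100:200,170:280],(660,600),interpolation=cv2.INTER_CUBIC)
cv2.imwrite("pics/k1.png",c[:,:,::-1])
im=vision.camera("top");c=cv2.resize(im[190:280,150:250],(660,594),interpolation=cv2.INTER_CUBIC)
cv2.imwrite("pics/k1t.png",c[:,:,::-1])
E
```

```text
t 10.3 p [0.4979 0.1968 0.2304] w 0.07008831158331495 F [-0.56 -0.45  0.38] yaw jaw 77.19996361416753 R z [-0.001 -0.001 -1.   ]
delta units [-0.02  -0.081 -0.741] q [ 0.33 -0.2   1.69 -0.    1.65 -1.02]
[array([221.7, 148.9]), array([220.2, 135.6])]
[array([215.5, 134.3]), array([214. , 121.3])]
knob [221.02717501 160.19198477]
```

View pics/k1.png

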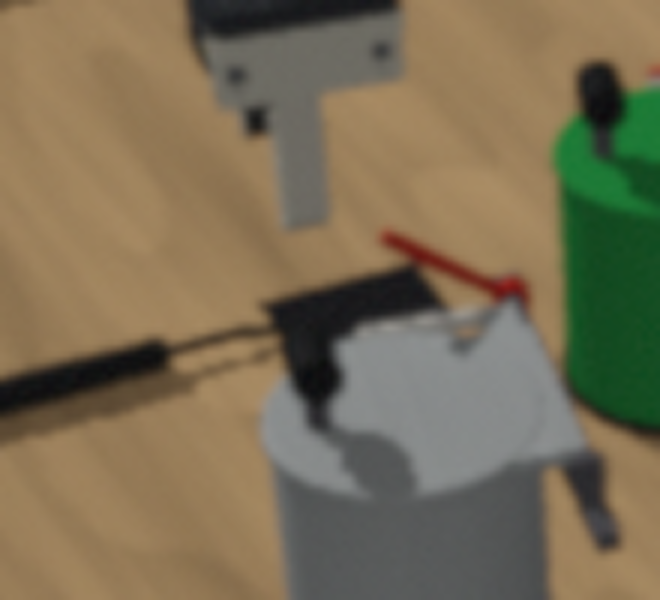

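View pics/k1t.png

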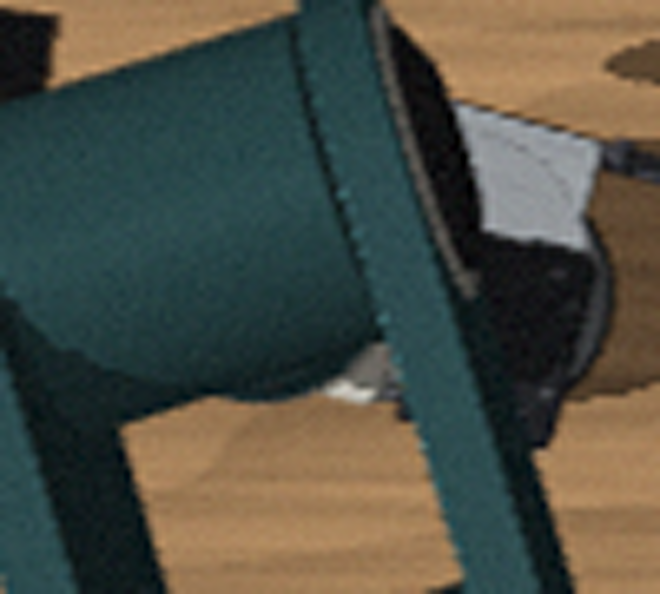

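The near fingertip is at side (221,138) and the far one at (213,122). That confirms the tips sit about 24 mm behind the reported TCP, so the knob grasp needs TCP z ≈ 0.120. I'll descend with the fingers open.

Emit:
arm_command(deltas=[[-0.02, -0.08, 0.5, 0, 70], [-0.02, -0.08, 1.0, 0, 70], [-0.02, -0.08, 1.5, 0, 70], [-0.02, -0.08, 1.9, 0, 70], [-0.02, -0.08, 2.2, 0, 70], [-0.02, -0.08, 2.4, 0, 70], [-0.02, -0.08, 2.4, 0, 70], [-0.02, -0.08, 2.4, 0, 70]])

```text
time: 11.2
position: [0.499, 0.1938, 0.137]
eef_rot: [[-0.975, 0.222, 0.002], [0.222, 0.975, 0.0], [-0.002, 0.001, -1.0]]
wrist_force: [0.5, 0.5, 1.4]
width: 0.0701
```

```bash
python3 d.py .498 .1935 .12;python3 - <<'E'
from h import *
im=vision.camera("side")
c=cv2.resize(im[100:200,170:280],(660,600),interpolation=cv2.INTER_CUBIC)
cv2.imwrite("pics/k2.png",c[:,:,::-1])
E
```

```text
t 11.2 p [0.499  0.1938 0.137 ] w 0.07007049560670181 F [0.51 0.54 1.42] yaw jaw 77.18123979910513 R z [ 0.002  0.    -1.   ]
delta units [ 0.023 -0.012  0.424] q [ 0.32 -0.17  1.82 -0.    1.49 -1.02]
```

View pics/k2.png

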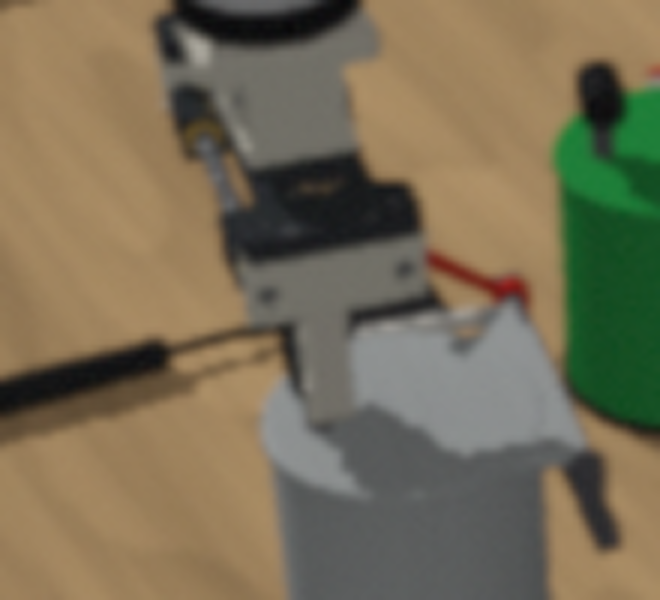

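Emit:
arm_command(deltas=[[0, -0.01, 0.2, 0, 70], [0, -0.01, 0.42, 0, 70], [0, -0.01, 0.42, 0, 60], [0, -0.01, 0.42, 0, 45], [0, -0.01, 0.42, 0, 30], [0, -0.01, 0.42, 0, 20], [0, -0.01, 0.42, 0, 20], [0, -0.01, 0.42, 0, 20]])

```text
time: 12.05
position: [0.4993, 0.1941, 0.1207]
eef_rot: [[-0.975, 0.222, 0.003], [0.222, 0.975, 0.002], [-0.003, 0.003, -1.0]]
wrist_force: [0.6, 2.6, -1.5]
width: 0.0302
```

```bash
python3 d.py .498 .1935 .12;python3 - <<'E'
from h import *
im=vision.camera("side")
c=cv2.resize(im[100:200,170:280],(660,600),interpolation=cv2.INTER_CUBIC)
cv2.imwrite("pics/k3.png",c[:,:,::-1])
E
```

```text
t 12.05 p [0.4993 0.1941 0.1207] w 0.030163562295442346 F [ 0.61  2.6  -1.49] yaw jaw 77.18409649458927 R z [ 0.003  0.002 -1.   ]
delta units [ 0.027 -0.022  0.017] q [ 0.32 -0.16  1.84  0.    1.46 -1.02]
```

View pics/k3.png

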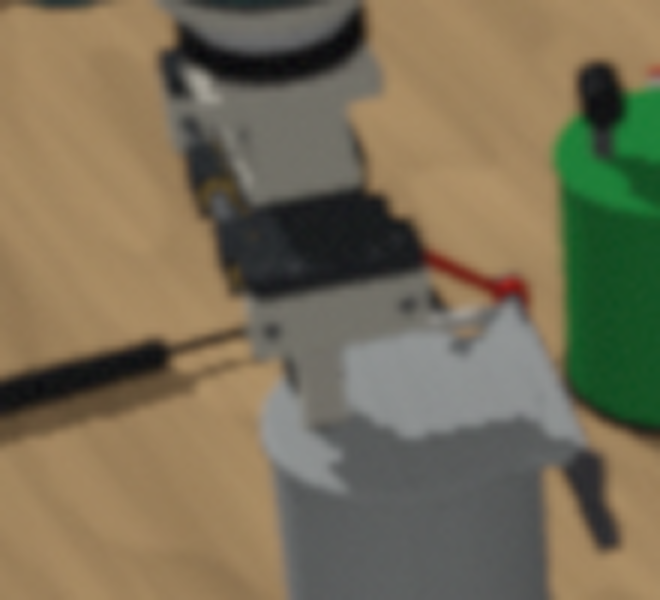

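The grip holds the knob (width 30.2 mm). Now I'll lift along the arc.

Emit:
arm_command(deltas=[[-0.05, 0, -0.13, 0, 15], [-0.1, 0, -0.26, 0, 15], [-0.17, 0, -0.38, 0, 15], [-0.24, 0, -0.5, 0, 15], [-0.31, 0, -0.62, 0, 15], [-0.39, 0, -0.73, 0, 15], [-0.39, 0, -0.73, 0, 15], [-0.39, 0, -0.73, 0, 15]])

```text
time: 12.9
position: [0.5143, 0.1903, 0.1499]
eef_rot: [[-0.975, 0.222, 0.003], [0.222, 0.975, 0.001], [-0.003, 0.002, -1.0]]
wrist_force: [-2.2, -2.6, -5.4]
width: 0.0298
```

```bash
python3 d.py .5439 .1836 .1772;python3 - <<'E'
from h import *
im=vision.camera("side")
c=cv2.resize(im[100:200,170:280],(660,600),interpolation=cv2.INTER_CUBIC)
cv2.imwrite("pics/k4.png",c[:,:,::-1])
E
```

```text
t 12.9 p [0.5143 0.1903 0.1499] w 0.02979350736798668 F [-2.16 -2.63 -5.37] yaw jaw 77.16890557136993 R z [ 0.003  0.001 -1.   ]
delta units [-0.76   0.003 -0.682] q [ 0.31 -0.15  1.78  0.    1.51 -1.04]
```

View pics/k4.png

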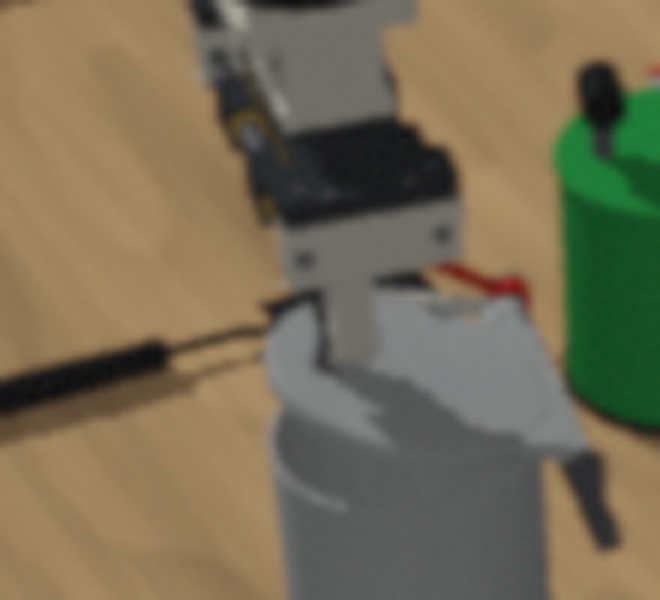

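Emit:
arm_command(deltas=[[-0.09, 0, -0.11, 0, 15], [-0.18, 0, -0.22, 0, 15], [-0.27, 0, -0.31, 0, 15], [-0.37, 0, -0.41, 0, 15], [-0.48, 0, -0.5, 0, 15], [-0.59, 0, -0.59, 0, 15], [-0.75, 0, -0.7, 0, 15], [-0.75, 0, -0.7, 0, 15]])

```text
time: 13.75
position: [0.5438, 0.1826, 0.178]
eef_rot: [[-0.975, 0.223, 0.002], [0.223, 0.975, -0.0], [-0.002, 0.0, -1.0]]
wrist_force: [-5.5, -8.8, -6.5]
width: 0.0295
```

```bash
python3 d.py .5439 .1836 .1772;python3 - <<'E'
from h import *
im=vision.camera("side");np.save("pics/k5.npy",im)
c=cv2.resize(im[110:190,200:290],(675,600),interpolation=cv2.INTER_CUBIC)
cv2.imwrite("pics/k5.png",c[:,:,::-1])
im=vision.camera("top");np.save("pics/k5t.npy",im);c=cv2.resize(im[190:260,180:260],(640,560),interpolation=cv2.INTER_CUBIC)
cv2.imwrite("pics/k5t.png",c[:,:,::-1])
E
```

```text
t 13.75 p [0.5438 0.1826 0.178 ] w 0.02950624187235484 F [-5.51 -8.79 -6.47] yaw jaw 77.13303339238362 R z [ 0.002 -0.    -1.   ]
delta units [0.004 0.024 0.02 ] q [ 0.28 -0.1   1.69 -0.    1.55 -1.07]
```

View pics/k5.png

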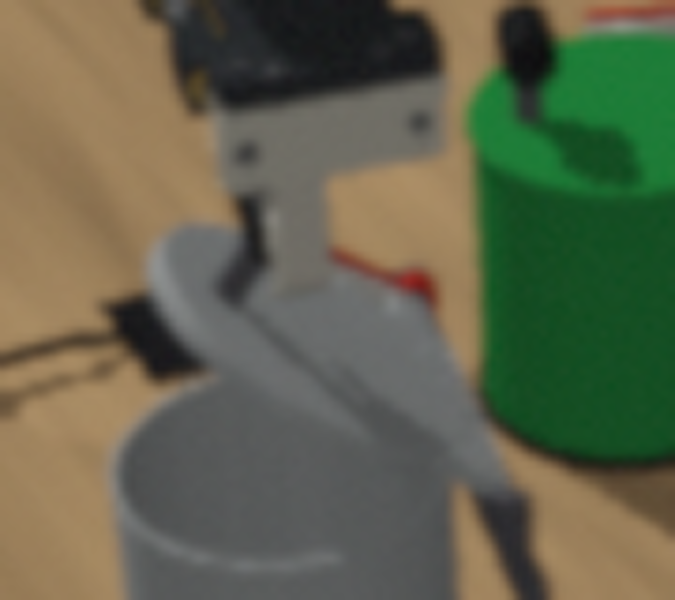

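View pics/k5t.png

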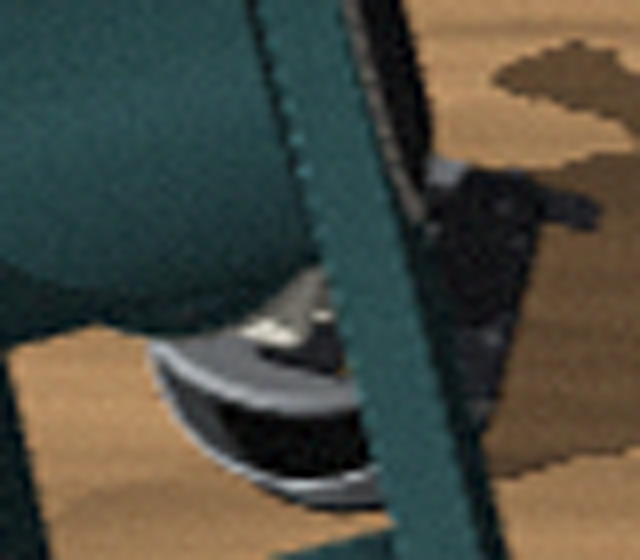

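```bash
python3 - <<'E'
from h import *
yaw=np.radians(-13.0);ex=np.array([np.cos(yaw),np.sin(yaw),0]);ey=np.array([-ex[1],ex[0],0]);ez=np.array([0,0,1.])
H=np.array([.600,.170,.126])
im=np.load("pics/side0.npy").astype(float)
# subpixel red ridge per column
r=np.clip(im[...,0]-np.maximum(im[...,1],im[...,2])-45,0,None)
P=[]
for u in range(236,252):
    w=r[134:152,u]; P.append((u,134+(w*np.arange(18)).sum()/w.sum()))
print(np.round(P,1).tolist())
for dy in(0,3,-3):
  y2=np.radians(-13.0+dy);e1=np.array([np.cos(y2),np.sin(y2),0]);e2=np.array([-e1[1],e1[0],0])
  Q=[]
  for p in P:
    o,d=ray("side",p);X=o+d*((H+.078*ey-o)@e2)/(d@e2);Q.append([-(X-H)@e1,X[2]-.126])
  v=cv2.fitLine(np.array(Q,np.float32),cv2.DIST_L2,0,.001,.001).ravel();print("yaw",dy,"mark",np.arctan2(v[1]*np.sign(v[0]),abs(v[0])), "offset from axis mm",1000*(v[2]*v[1]-v[3]*v[0]))
# lid outline extreme points for hand comparison
a=np.linspace(0,2*np.pi,360)
for th in(.57,.67,.77):
  for u in(.005,-.005):
    q=[]
    for t in a:
      f=.068+.062*np.cos(t);y=.062*np.sin(t)
      q.append(proj("side",H+ey*y-ex*(f*np.cos(th)-u*np.sin(th))+ez*(f*np.sin(th)+u*np.cos(th))))
    q=(np.array(q)-[200,110])*7.5+3.25
    i=q[:,0].argmin();j=q[:,1].argmin();print(th,u,"left",q[i].round(),"top",q[j].round())
E
```

```text
[[236.0, 140.0], [237.0, 140.4], [238.0, 141.0], [239.0, 141.5], [240.0, 142.0], [241.0, 142.3], [242.0, 142.9], [243.0, 143.3], [244.0, 143.8], [245.0, 144.2], [246.0, 144.8], [247.0, 145.2], [248.0, 145.7], [249.0, 146.2], [250.0, 146.7], [251.0, 147.2]]
yaw 0 mark 0.66896963 offset from axis mm -1.1335835
yaw 3 mark 0.68398196 offset from axis mm -3.6995244
yaw -3 mark 0.65222496 offset from axis mm 1.3293233
0.57 0.005 left [140. 267.] top [187. 234.]
0.57 -0.005 left [126. 290.] top [176. 257.]
0.67 0.005 left [160. 236.] top [193. 211.]
0.67 -0.005 left [144. 259.] top [177. 233.]
0.77 0.005 left [183. 206.] top [203. 188.]
0.77 -0.005 left [164. 228.] top [186. 209.]
```

```bash
python3 - <<'E'
from h import *
a=np.load("pics/k5.npy")
c=cv2.resize(a[130:170,210:270],(800,533),interpolation=cv2.INTER_CUBIC)
yaw=np.radians(-13.0);ex=np.array([np.cos(yaw),np.sin(yaw),0]);ey=np.array([-ex[1],ex[0],0]);ez=np.array([0,0,1.])
H=np.array([.600,.170,.126])
for th,col in((.62,(255,255,0)),(.67,(255,0,0)),(.72,(0,255,255))):
  for t in np.linspace(-.5,2.6,25):
    f=.068+.062*np.cos(t);y=.062*np.sin(t);u=.005
    q=proj("side",H+ey*y-ex*(f*np.cos(th)-u*np.sin(th))+ez*(f*np.sin(th)+u*np.cos(th)))
    q=((q-[210,130]+.5)*13.33).astype(int);cv2.circle(c,tuple(int(v) for v in q),2,col,-1)
cv2.imwrite("pics/k6.png",c[:,:,::-1])
E
```

```text
(no output)
```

View pics/k6.png

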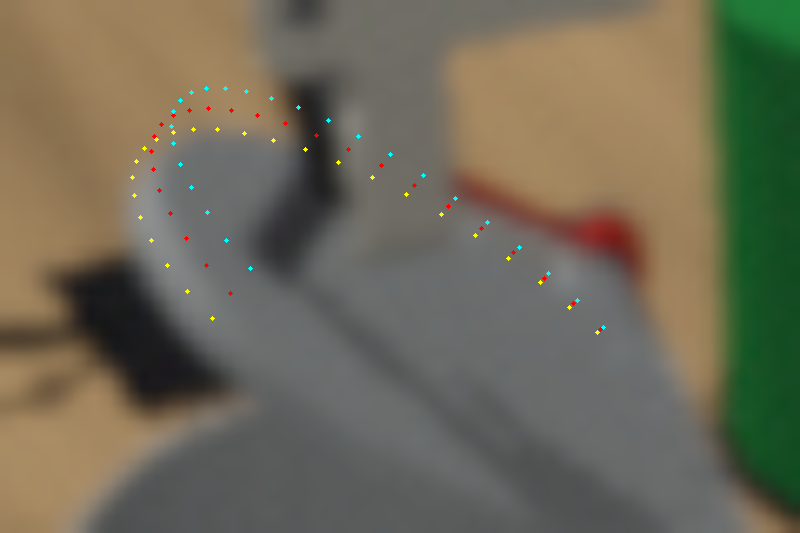

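```bash
python3 - <<'E'
from h import *
a=np.load("pics/side0.npy")
c=cv2.resize(a[142:187,206:274],(800,529),interpolation=cv2.INTER_CUBIC)
yaw=np.radians(-13.0);ex=np.array([np.cos(yaw),np.sin(yaw),0]);ey=np.array([-ex[1],ex[0],0]);ez=np.array([0,0,1.])
H=np.array([.600,.170,.126]);k=800/68
def P(X,col):
    q=((proj("side",X)-[206,142]+.5)*k).astype(int);cv2.circle(c,tuple(int(v) for v in q),2,col,-1)
for t in np.linspace(0,6.28,50):
    P(H+ey*.062*np.sin(t)-ex*(.068+.062*np.cos(t))+ez*.005,(255,0,0))
P(H-.105*ex+.037*ez,(255,255,0));P(H+.078*ey,(0,255,255));P(H-.09*ey,(0,255,255))
for u in np.linspace(0,.075,9):P(H+.066*ey-ex*u,(0,0,255))
cv2.imwrite("pics/k7.png",c[:,:,::-1])
E
```

```text
(no output)
```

View pics/k7.png

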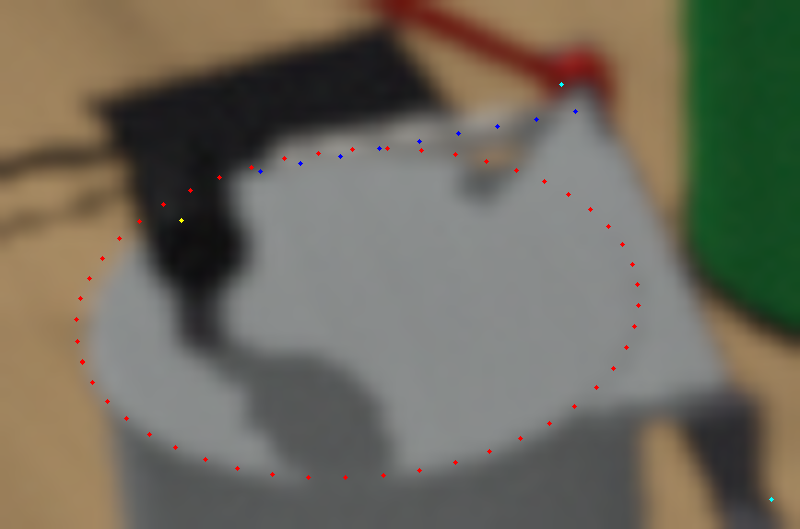

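The lid outline puts the lid at about 0.62 rad, the arm kinematics say 0.67, and the mark is at 0.67. I'll raise the lid a touch (about 0.04 rad).

Emit:
arm_command(deltas=[[-0.05, 0.0, -0.03, 0, 15], [-0.09, 0, -0.06, 0, 15], [-0.09, 0, -0.06, 0, 15], [-0.09, 0, -0.06, 0, 15], [-0.09, 0, -0.06, 0, 15], [-0.09, 0, -0.06, 0, 15], [-0.09, 0, -0.06, 0, 15], [-0.09, 0, -0.06, 0, 15]])

```text
time: 14.65
position: [0.547, 0.1817, 0.1801]
eef_rot: [[-0.975, 0.223, 0.001], [0.223, 0.975, -0.001], [-0.001, -0.0, -1.0]]
wrist_force: [-4.2, -4.0, -10.2]
width: 0.0301
```

```bash
python3 d.py .5439 .1836 .1772; python3 - <<'E'
from h import *
b=vision.camera("side")
print(observe()["wrist_force"],observe()["joint_velocities"])
a=b
c=cv2.resize(a[130:170,210:270],(800,533),interpolation=cv2.INTER_CUBIC)
yaw=np.radians(-13.0);ex=np.array([np.cos(yaw),np.sin(yaw),0]);ey=np.array([-ex[1],ex[0],0]);ez=np.array([0,0,1.])
H=np.array([.600,.170,.126])
for th,col in((.62,(255,255,0)),(.67,(255,0,0)),(.72,(0,255,255))):
  for t in np.linspace(-.5,2.6,25):
    f=.068+.062*np.cos(t);y=.062*np.sin(t);u=.005
    q=proj("side",H+ey*y-ex*(f*np.cos(th)-u*np.sin(th))+ez*(f*np.sin(th)+u*np.cos(th)))+[1.25,0]
    q=((q-[210,130]+.5)*13.33).astype(int);cv2.circle(c,tuple(int(v) for v in q),2,col,-1)
cv2.imwrite("pics/k8.png",c[:,:,::-1])
c=cv2.resize(a[100:230,190:340],(690,598),interpolation=cv2.INTER_CUBIC);cv2.imwrite("pics/k9.png",c[:,:,::-1])
E
```

```text
t 14.65 p [0.547  0.1817 0.1801] w 0.030050104091854785 F [ -4.24  -4.05 -10.17] yaw jaw 77.1359454259811 R z [ 0.001 -0.001 -1.   ]
delta units [0.085 0.029 0.071] q [ 0.28 -0.09  1.68 -0.    1.56 -1.07]
[-4.27177525 -3.5214228  -8.56560698] [1.06728978e-03 7.18933640e-04 4.88069234e-05 1.01641455e-03
 7.64158003e-04 6.26037618e-04]
```

View pics/k8.png

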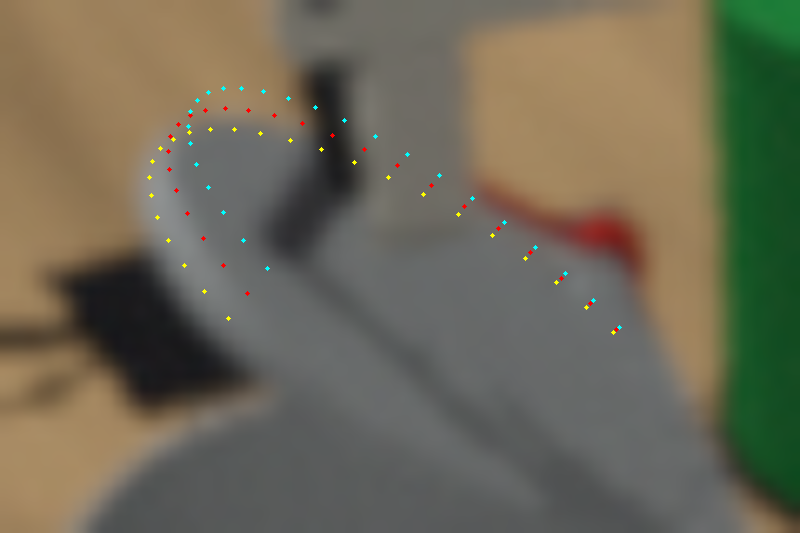

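View pics/k9.png

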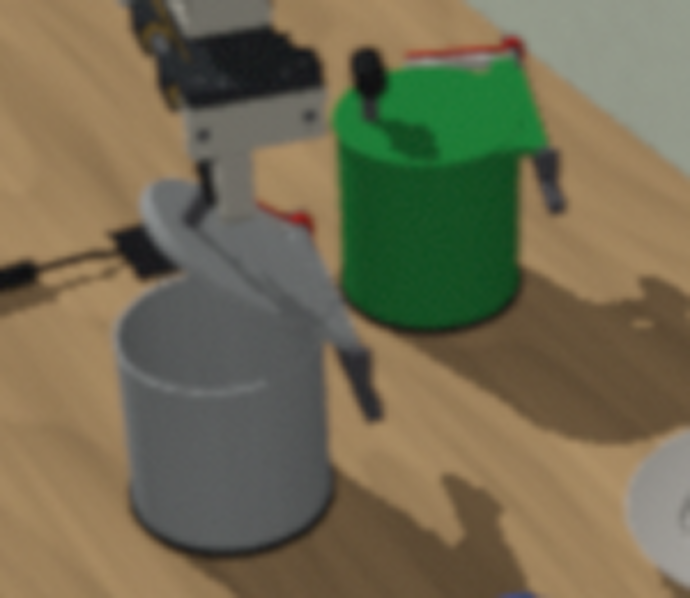

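The lid now lies between the 0.62 and 0.67 outlines in the picture, and the arm kinematics read about 0.71. Both are within 0.05 of the mark (0.67). The arm is still, so I'm handing in.

```bash
python3 -c "
from plant import job_done
print(job_done())"
```

```text
the job is handed in; nothing more can be done
None
```

I pressed the vent cap, let it spring back, then raised the lid to the red mark. I handed the job in at about 15 s with the gripper still holding the knob; it reported no verdict.

- **Vent cap:** It was pressed with the fingers closed and the lid shut. The force reached about 9 N and the cap dropped roughly 10 mm in the picture. It was back up in the next picture.
- **Lid:** I pinched the knob on its flat ends (opening 30 mm) and swung it up the arc. At the end the arm was still, and the wrist read about 9–10 N downward.
- **Mark arm:** I measured it at about 0.67 rad. Its visible end had not moved in the last picture; the gripper hid the tip.

**Checks that disagreed:**
- **Lid angle:** The lid outline in the picture gives about 0.63–0.67 rad, while the arm kinematics give about 0.71. Both are within 0.05 rad of the mark. The gripper and lid hid the white strip, so I could not check its alignment directly.
- **Fingertips:** They sat about 38 mm further back than stated, seen in the pictures and confirmed by contact on the cap. I corrected the heights for this.

I did not measure the positions of the plate, bowl, turner or tenderizer again at the end. The gripper passed above them, and I saw no sign of contact.

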